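# Chock the spyglass on the raked writing slope and free the mug

### The job

Someone has stopped the spyglass rolling off the sloping board with the blue mug; chock it properly so that the mug can go. Take the yellow wedge out of the caddy, lay it flat on its sole on the bare desk and let it go, then take it afresh and push its thin edge snugly under the low side of the spyglass, near the middle of the barrel. Once the wedge is in and let go, lift the mug away and stand it in the middle of the empty blue tape square, leaving the spyglass held by the wedge and where it lies, and every other prop alone.

Things in the scene. Friction and masses are not known exactly. Their poses are not given: they have to be found in the camera images.
- slope_top: Top board of the plywood writing slope, 280 mm down the slope x 320 mm across, 12 mm thick, fixed to the desk, raked 8 degrees. Origin: middle of its upper surface, 37 mm above the desk. Own x points straight down the slope along the surface, own y across it, own z out of the surface. Its low edge is 18 mm and its high edge 57 mm above the desk. It has no ledge at the low edge.
- spyglass: Shut spyglass, dark barrel 48 mm in diameter between two brass rims 50 mm in diameter and 16 mm wide, 200 mm long over all, about 0.2 kg, lying straight across the slope and resting on its rims. Origin: middle of the barrel, on its axis; own y runs along the axis. It rolls freely: only the mug on its low side holds it at the start.
- mug: Blue enamel mug, round, straight-sided, 66 mm outer diameter, 68 mm tall, open top, about 0.2 kg. Origin: centre of its underside; own z up out of the mouth, own y towards the handle (reaches 69 mm from the axis). Stands on the slope touching the low side of the spyglass, 45 to 65 mm from the barrel's middle towards the spyglass's own -y end, handle down the slope.
- mug_rim (a point): Centre of the mug's mouth, 68 mm above its underside. The wall has flat faces square to the mug's own x, 64 mm apart, where the fingers can take it from above.
- mug_place: Square of blue tape stuck flat on the desk, 110 mm inside, tape 19 mm wide, no height. Origin: its centre, on the desk top. The only empty blue square; the mug belongs in it.
- wedge: Yellow door wedge, 120 mm long, 45 mm wide, 30 mm high at the heel (thick end), 4 mm at the blunt thin edge, about 0.13 kg. Origin: centre of the heel face. Own z: heel to thin edge; own x: square out of the flat sole, which lies at x = +15 mm (sloping face: x = -15 mm at the heel to +11 mm at the thin edge); own y across. Side faces at y = +-22.5 mm are flat and parallel.
- wedge_heel (a point): Middle of the heel's lower edge on the sole side. At the start the wedge stands on its heel in the caddy, thin edge up, 70 mm of it above the rim, sole facing away from the robot (within 20 degrees of +x). Lying on its sole, its own x points down and its body origin is 15 mm above the surface.
- wedge_tip (a point): Middle of the wedge's thin edge, on the sole side (120 mm from the heel). When the thin edge is snug under the spyglass and the sole flat on the board, it lies 12 mm down the slope from the spyglass's axis.
- caddy: Small grey open box fixed to the desk, 72 x 130 mm, 55 mm high, walls and floor 5 mm, split by one wall into two bins side by side along its own y. Origin: centre of its underside. The wedge stands in the bin on its own +y side (bin 62 x 57 mm), 31 mm from the middle; two tape rolls, lower than the rim, lie in the other.
- soldier: Scarlet wooden toy soldier, 144 mm tall, standing; origin under its base. Leave alone.
- inkwell: White ceramic inkwell, 60 mm across, 50 mm tall; origin under its base. Leave alone.
- magnifier: Brass magnifying glass lying flat, lens ring 84 mm, handle to 147 mm from the lens centre along own -x; origin under the lens centre. Leave alone.
- whistle: Tin whistle with red mouthpiece, 265 mm long, 13 mm thick, lying flat at the far edge; origin near its middle. Leave alone.
- bell: Brass hand bell with a dark wooden handle, 72 mm across, 118 mm tall, standing on its mouth; origin under it. Leave alone.

How it is judged:
On the way, in this order (a step that is already met when the one before it is completed fails the run):
1. the wedge lies flat on its sole on the bare desk, let go (angle between wedge's own x axis and vertical above 3 rad and height (world z) of wedge below 0.02 m and contact force between the fingers and wedge below 0.05 N and linear speed of wedge below 0.02 m/s), for 0.15 s.
2. the wedge lies on its sole on the board, let go, thin edge under the low side of the spyglass (10 mm from touching at most, 55 mm from mid-barrel at most), the mug still in place (10 mm) (angle between the x axis of wedge and the z axis of slope_top, either way round below 0.06 rad and angle between wedge's own x axis and vertical above 2.9 rad and z of wedge_tip in the frame of slope_top between -0.004 and 0.004 m and x of wedge_tip in the frame of spyglass below 0.022 m and x of wedge_heel in the frame of slope_top above 0.02 m and y of wedge_tip in the frame of spyglass between -0.055 and 0.055 m and angle between the z axis of wedge and the x axis of slope_top, either way round below 0.3 rad and contact force between the fingers and wedge below 0.05 N and distance of mug from where it was at the start of the episode below 0.01 m and linear speed of wedge below 0.02 m/s), for 0.15 s.
At the end, for the whole second after the job is handed in: The spyglass lies still within 20 mm of its start, resting on the wedge; the wedge lies on its sole on the board (3 deg), thin edge up the slope (17 deg), within 55 mm of the barrel's middle; the mug stands upright and still, its centre within 25 mm of the blue square's centre (horizontal distance between mug and mug_place below 0.025 m and height (world z) of mug below 0.005 m and angle between mug's own z axis and vertical below 0.06 rad and linear speed of each of mug, spyglass, wedge below 0.02 m/s and angle between the x axis of wedge and the z axis of slope_top, either way round below 0.06 rad and angle between wedge's own x axis and vertical above 2.9 rad and z of wedge_tip in the frame of slope_top between -0.004 and 0.004 m and angle between the z axis of wedge and the x axis of slope_top, either way round below 0.3 rad and y of wedge_tip in the frame of spyglass between -0.055 and 0.055 m and x of wedge_heel in the frame of slope_top above 0.02 m and contact force between wedge and spyglass above 0.02 N and distance of spyglass from where it was at the start of the episode below 0.02 m and angular speed of spyglass below 0.2 rad/s); the robot touches nothing.
It fails at once if the spyglass rolled, or was shifted or lifted, more than 20 mm from where it lay (distance of spyglass from where it was at the start of the episode above 0.02 m).
It fails at once if the mug was tipped over (angle between mug's own z axis and vertical above 0.8 rad).
It fails at once if another prop was shifted by more than 30 mm (distance of any of soldier, inkwell, magnifier, whistle, bell from where it was at the start of the episode above 0.03 m).
It also fails if it takes over 67 s, if anything falls off the work surface, if the arm or the gripper's body presses on something with over 40 N, if the wrist force passes 120 N, or if a joint passes its speed limit or range.

### The arm

A 6-joint arm with a two-finger parallel gripper is mounted at the origin on the work surface. World frame = base frame: x ahead of the robot, y to its left, z up, the work surface at z = 0. Lengths are in m, angles in rad, forces in N, time in s.
With the tool pointing down it reaches from about 0.25 to 0.725 m from the base axis. Payload 4 kg.
Tool frame: the origin (TCP) lies at the very end of the fingers, on their centre line; the grasp point (between the pads) lies 19 mm behind it; z points along the fingers, y is the line along which they close (so a half turn about z gives the same grasp; the last joint's range is limited). The gripper opens to 85 mm and grips with 20 to 120 N. Pads are 22 mm wide; open, the fingers measure 114 mm over their backs; the gripper's body (76 mm by 85 mm) begins 54 mm behind the grasp point. The pads swing forward as they close: fully open they stand 13 mm farther back than shut.
Start: joints at [1.335, 0.241, 0.005, 1.335, 0, 1.571], TCP at [0.117, 0.486, 0.231] pointing down, gripper open.
Joint ranges: [-2.72, 2.72], [-1.05, 1.87], [-1.09, 1.28], [-1.99, 2.15], [-1.42, 1.44], [-3.14, 3.14]. Speed limits (rad/s): [2.79, 2.79, 3.14, 3.14, 3.14, 3.14].

### API

Orientations are given as a unit quaternion [x, y, z, w].
In Python, from workcell import bot, vision, workorder gives the robot as it stands.
- The arm moves only by the shell command python3 -m creep 'ROWS' [OPENING]. ROWS is JSON, a list of rows, each a list of 2 entries, a list of its own where there are three numbers: the shift along the tool's x, y, z in mm, then the turn, a rotation vector about the tool's x, y, z in rad. In form: [[[dx, dy, dz], [wx, wy, wz]], ...]. A call has 1 to 12 rows; each row shifts and turns the commanded pose from where the row before left it, along the tool's axes as they then stand; what a row does not reach is not made up. A row lasts 1/8 s, in which the tool goes at most 62.5 mm and 10.7 degrees, less where a joint would pass 70% of its speed; a pose out of reach is approached as far as the arm can. A call is refused whole if a number of a shift passes 62.5 or a number of a turn 0.188, either way. A call with a gripper value outside its range is refused whole. OPENING is the finger opening in mm, from 0 to 85.4, set as the call begins (- or left out, the last holds). The fingers move at their own pace and stop on an object; the grip force is fixed at half the most. Time passes only in rows, so rows that do not move let the fingers close. It gives the time, the measured TCP pose, the force, the opening and the grip force at its end, in the units of the state.
- bot.get_obs(): the state, without advancing time (a new reading comes with each control period).
- vision.camera(name): name is "side" or "top"; returns a dict with "image" (420x560x3 uint8, blue, green, red), "z_map" (420x560 float32, m along the optical axis (not along the pixel's ray), 0 where there is no reading), "K" (3x3 intrinsics, pixels), "rvec" (rotation vector, rad) and "tvec" (3), from world to camera coordinates, as OpenCV has them. Camera axes: x right, y down, z forward; pixel columns grow to the right and rows downward; lengths in m; the calibration is good to about 2 mm. A picture is of the moment at which its call begins.
- workorder.job_done(): hands the job in; it is judged then, once.
Trained networks look in a picture, given as the dict that the camera call returned (one of the last four; its "shot" number tells which), for a name from the list of things; names that differ only in an ending like _2 or _b are one class to them, and where a whole thing is asked for, a point or a joint stands for the part that bears it (a point fixed in the world has none). Each returns a list of dicts, best first, with "score" (0 to 1); they miss things now and then, are a little off and sometimes report something else, mostly with a low value. They report only what shows in the picture. A call takes as long as a camera call.
- vision.spot_in(picture, query): "position" ([column, row] in pixels, amid what is visible of it).
- vision.place_of(picture, query): "position" ([column, row] in pixels: a listed point, or the origin of a listed thing).
The state is a dict: "clock": time; "joint_pos": joint angles; "joint_vel": joint speeds; "tau": joint torques, N m; "eef_pos": TCP position; "tool_rot": TCP orientation; "ft_force": force on the tool from outside, world axes, zero at the start; "ft_torque": the same for the moment, N m; "grip_width": finger opening in m; "grasp_force": force on a finger pad.
Only numpy, scipy, OpenCV 4.12 (cv2) and the standard library are available. Lean on these libraries where they do the work, as an engineer would, in place of code of your own. Each camera call takes 0.05 s, during which the arm holds its last target. There are 200 camera calls.

## Working session

There is one attempt and no reset: what is moved stays moved. The work goes in short steps, Python scripts to look and compute and a shell command to move; the robot and the scene stay as the last step left them, time stands still between calls to the robot, and variables do not carry over. Pictures are saved under pics/ and viewed, at most 10 in all, crops included, and the job is handed in when it is done.

```bash
mkdir -p pics; ls; cat > h.py <<'E'
import numpy as np, cv2
from workcell import bot, vision, workorder
from scipy.spatial.transform import Rotation as Ro
def cam(n,save=None):
    p=vision.camera(n)
    if save: cv2.imwrite('pics/'+save,p['image'])
    return p
def cloud(p):
    h,w=p['z_map'].shape; K=np.array(p['K']); R=cv2.Rodrigues(np.array(p['rvec'],float))[0]; t=np.array(p['tvec'],float).ravel()
    u,v=np.meshgrid(np.arange(w),np.arange(h)); z=p['z_map']
    c=np.stack([(u-K[0,2])/K[0,0]*z,(v-K[1,2])/K[1,1]*z,z],-1)
    W=(c-t)@R; W[z==0]=np.nan
    return W
def onplane(p,uv,zw):
    K=np.array(p['K']); R=cv2.Rodrigues(np.array(p['rvec'],float))[0]; t=np.array(p['tvec'],float).ravel()
    d=R.T@np.linalg.inv(K)@np.array([uv[0],uv[1],1]); o=-R.T@t
    return o+d*(zw-o[2])/d[2]
E
python3 - <<'E'
from h import *
np.set_printoptions(precision=3,suppress=True)
o=bot.get_obs(); print(o['eef_pos'],o['tool_rot'],o['ft_force'])
for n in ('side','top'):
    p=cam(n,n+'0.png'); W=cloud(p)
    for q in ['spyglass','mug','mug_rim','mug_place','wedge','wedge_tip','wedge_heel','caddy','slope_top','soldier','inkwell','magnifier','whistle','bell']:
        r=vision.place_of(p,q)[:2]
        for a in r:
            u,v=np.array(a['position']); i,j=int(round(v)),int(round(u))
            print(n,q,round(a['score'],2),np.round([u,v]),W[min(max(i,0),419),min(max(j,0),559)])
E
```

```text
pics
[0.117 0.486 0.23 ] [ 0.118  0.993 -0.001 -0.   ] [ 0.455  0.79  -0.148]
side spyglass 0.73 [203. 248.] [ 0.473 -0.044  0.091]
side mug 0.77 [241. 268.] [ 0.535 -0.098  0.063]
side mug_rim 0.79 [243. 240.] [ 0.558 -0.042  0.083]
side mug_rim 0.51 [207. 180.] [0.553 0.251 0.046]
side wedge 0.58 [202. 174.] [0.548 0.284 0.044]
side wedge 0.37 [202. 131.] [0.61  0.544 0.026]
side wedge_tip 0.61 [201. 135.] [0.569 0.349 0.123]
side wedge_heel 0.55 [207. 173.] [0.561 0.281 0.047]
side caddy 0.85 [206. 181.] [0.549 0.247 0.046]
side slope_top 0.61 [229. 250.] [ 0.519 -0.074  0.097]
side slope_top 0.44 [207. 171.] [0.563 0.292 0.045]
side soldier 0.6 [297. 193.] [0.765 0.156 0.012]
side soldier 0.36 [380. 372.] [ 0.698 -0.371  0.007]
side inkwell 0.75 [258. 172.] [0.699 0.274 0.02 ]
side magnifier 0.88 [379. 369.] [ 0.7   -0.364  0.005]
side whistle 0.94 [339. 243.] [ 0.787 -0.042 -0.001]
side bell 0.83 [364. 314.] [ 0.725 -0.262  0.025]
side bell 0.33 [244. 240.] [ 0.56  -0.042  0.082]
top spyglass 0.56 [291. 270.] [ 0.474 -0.021  0.099]
top mug 0.79 [311. 241.] [ 0.543 -0.071  0.044]
top mug 0.33 [140. 234.] [0.567 0.329 0.076]
top mug_rim 0.57 [310. 235.] [ 0.557 -0.069  0.04 ]
top mug_place 0.73 [312. 236.] [ 0.554 -0.073  0.045]
top wedge 0.55 [141. 239.] [0.558 0.333 0.056]
top wedge 0.24 [312. 242.] [ 0.54  -0.073  0.043]
top wedge_tip 0.85 [122. 229.] [0.584 0.382 0.052]
top wedge_heel 0.8 [141. 236.] [0.563 0.328 0.073]
top caddy 0.86 [157. 239.] [0.558 0.298 0.046]
top caddy 0.51 [139. 235.] [0.564 0.329 0.084]
top slope_top 0.59 [292. 241.] [ 0.545 -0.025  0.036]
top soldier 0.57 [216. 156.] [0.765 0.159 0.026]
top inkwell 0.64 [160. 185.] [0.691 0.295 0.042]
top magnifier 0.89 [425. 177.] [ 0.698 -0.363  0.006]
top magnifier 0.5 [214. 157.] [0.763 0.165 0.024]
top whistle 0.65 [293. 146.] [ 0.789 -0.035  0.011]
top bell 0.69 [372. 162.] [ 0.732 -0.227  0.041]
top bell 0.43 [289. 266.] [ 0.483 -0.017  0.092]
```

View pics/side0.png

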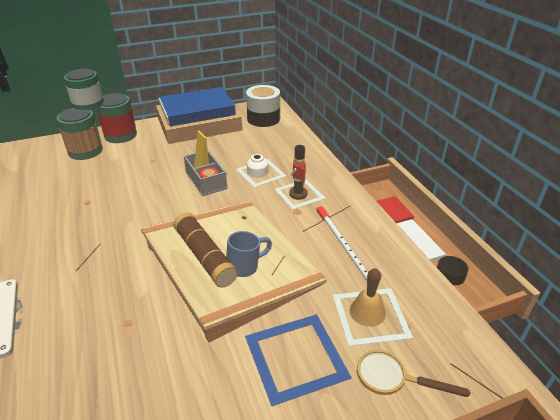

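View pics/top0.png

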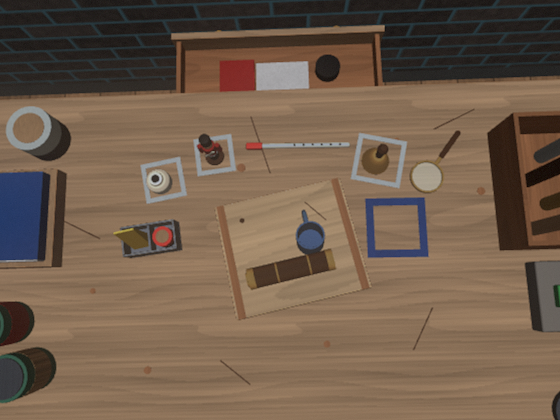

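Top view: board spans (220–368, 180–318), spyglass at (290,269), mug at (311,238), wedge at (130,238) in the caddy's left bin, and the blue square at (397,227). Side view: wedge at (201,150), barrel at (205,248). Next I'll measure the geometry.

```bash
python3 - <<'E'
from h import *
np.set_printoptions(precision=4,suppress=True)
for n in ('top','side'):
    p=cam(n); W=cloud(p); im=p['image']; hsv=cv2.cvtColor(im,cv2.COLOR_BGR2HSV); H,S,V=cv2.split(hsv)
    X,Y,Z=W[...,0],W[...,1],W[...,2]
    print(n)
    m=(X>.40)&(X<.72)&(Y>-.25)&(Y<.18)&(Z>.012)&(Z<.062)
    # plane fit (ransac-ish)
    P=W[m]; 
    for _ in range(8):
        A=np.c_[P[:,:2],np.ones(len(P))]; c=np.linalg.lstsq(A,P[:,2],rcond=None)[0]; r=P[:,2]-A@c; P=P[abs(r)<max(.003,1.5*r.std())]
    yaw=np.arctan2(-c[1],-c[0]); print('plane',c,'rake',np.degrees(np.arctan(np.hypot(c[0],c[1]))),'yaw',np.degrees(yaw),len(P))
    hull=cv2.minAreaRect(P[:,:2].astype(np.float32)); print('board rect',hull)
    hgt=Z-(c[0]*X+c[1]*Y+c[2])
    inb=(X>.40)&(X<.72)&(Y>-.25)&(Y<.18)
    blue=(H>95)&(H<130)&(S>70)
    ms=inb&(hgt>.012)&(hgt<.06)&~blue&(X<.56)
    Q=W[ms]; rr=cv2.minAreaRect(Q[:,:2].astype(np.float32)); print('spy',rr,Q.mean(0),Q[:,2].max(),len(Q))
    d=np.linalg.svd(Q[:,:2]-Q[:,:2].mean(0))[2][0] if len(Q)<3000 else 0; print('dir',d, np.degrees(np.arctan2(d[0],d[1])))
    mb=inb&(Z>.09)&blue; B=W[mb]; print('mugtop',len(B)); 
    if len(B): print(cv2.minEnclosingCircle(B[:,:2].astype(np.float32)),B.min(0),B.max(0))
    sq=blue&(abs(Z)<.012)&(X>.4)&(X<.75)&(Y<-.15)&(Y>-.45); B=W[sq]; print('square',cv2.minAreaRect(B[:,:2].astype(np.float32)),len(B))
    yel=(H>18)&(H<35)&(S>120)&(X>.45)&(X<.7)&(Y>.25)&(Y<.45)&(Z>.06); B=W[yel]; print('wedge',len(B),B.min(0),B.max(0))
    for z0 in np.arange(.06,.135,.01):
        s=B[abs(B[:,2]-z0)<.005]
        if len(s): print(round(z0,3),s.mean(0),s.min(0)[:2],s.max(0)[:2],len(s))
    cb=(X>.45)&(X<.68)&(Y>.2)&(Y<.42)&(Z>.048)&(Z<.06); B=W[cb]; print('caddy',cv2.minAreaRect(B[:,:2].astype(np.float32)))
E
```

```text
top
plane [-0.138  -0.0297  0.1115] rake 8.031585126583378 yaw 12.133920792136179 10467
board rect ((0.5456352233886719, -0.06929785013198853), (0.2779737710952759, 0.42412081360816956), 11.901469230651855)
spy ((0.502142608165741, -0.011680029332637787), (0.09825725108385086, 0.20406296849250793), 12.129571914672852) [ 0.4802 -0.0207  0.0895] 0.100790256923265 2002
dir [ 0.2428 -0.9701] 165.9498509921407
mugtop 138
((0.5597670078277588, -0.0658700093626976), 0.040217604488134384) [ 0.5207 -0.096   0.0905] [ 0.5984 -0.035   0.1142]
square ((0.5756357908248901, -0.28445371985435486), (0.1475459486246109, 0.14539547264575958), 88.93074035644531) 1404
wedge 260 [0.5514 0.3268 0.0601] [0.5761 0.3723 0.1288]
0.06 [0.5568 0.3497 0.0624] [0.5514 0.3287] [0.5712 0.3701] 18
0.07 [0.5586 0.3452 0.0701] [0.5529 0.3271] [0.5684 0.3697] 30
0.08 [0.5602 0.3492 0.0801] [0.5542 0.3268] [0.5747 0.3711] 39
0.09 [0.563  0.3466 0.0901] [0.5581 0.3277] [0.5747 0.3721] 35
0.1 [0.5644 0.3481 0.0997] [0.5593 0.3287] [0.5713 0.37  ] 31
0.11 [0.5661 0.3498 0.11  ] [0.5609 0.3294] [0.5708 0.3714] 37
0.12 [0.56
[... 856 characters left out ...]
573), 89.26235961914062) 2503
wedge 267 [0.5524 0.32   0.0601] [0.5765 0.3762 0.1267]
0.06 [0.5602 0.3389 0.0622] [0.5524 0.3236] [0.574  0.3659] 23
0.07 [0.5617 0.339  0.0698] [0.5527 0.32  ] [0.5759 0.3697] 39
0.08 [0.5636 0.3399 0.0795] [0.5546 0.3246] [0.5765 0.3683] 46
0.09 [0.5633 0.3447 0.0899] [0.5556 0.3242] [0.5745 0.371 ] 38
0.1 [0.5667 0.3407 0.0999] [0.5596 0.3246] [0.5757 0.3689] 40
0.11 [0.5673 0.3448 0.1105] [0.5612 0.324 ] [0.5764 0.3714] 36
0.12 [0.5688 0.3456 0.12  ] [0.5621 0.3264] [0.5765 0.3762] 32
0.13 [0.57   0.3473 0.1257] [0.5645 0.3248] [0.5751 0.3681] 13
caddy ((0.561924397945404, 0.31416088342666626), (0.07312041521072388, 0.1348229944705963), 7.2358012199401855)
```

```bash
cat >> h.py <<'E'
np.set_printoptions(precision=4,suppress=True)
def state():
    o=bot.get_obs(); return np.array(o['eef_pos']),Ro.from_quat(o['tool_rot']),o
def go(pos,R=None):
    """translation first in present tool axes (mm), then turn (rad)"""
    p,r,o=state(); s=r.inv().apply(np.array(pos)-p)*1000
    print('t %.2f'%o['clock'],'shift',s.round(1),'rows',int(np.ceil(abs(s).max()/60)), 'turn',None if R is None else ((r.inv()*R).as_rotvec().round(3), 'rows',int(np.ceil(np.linalg.norm((r.inv()*R).as_rotvec())/.18))))
def tool(z,y):
    z=np.array(z,float)/np.linalg.norm(z); y=np.array(y,float); y-=z*(y@z); y/=np.linalg.norm(y)
    return Ro.from_matrix(np.c_[np.cross(y,z),y,z])
E
python3 - <<'E'
from h import *
from scipy.optimize import least_squares
yaw=np.radians(12); rk=np.radians(8)
B=(Ro.from_euler('z',yaw)*Ro.from_euler('y',rk)); print('slope axes',B.as_matrix())
S=[];Mg=[];Wd=[]
for n in ('top','side'):
    p=cam(n); W=cloud(p); H,Sa,V=cv2.split(cv2.cvtColor(p['image'],cv2.COLOR_BGR2HSV))
    L=B.inv().apply((W.reshape(-1,3)-[.5456,-.03,0.])).reshape(W.shape) 
    # board surface offset
    X,Y,Z=W[...,0],W[...,1],W[...,2]; blue=(H>95)&(H<130)&(Sa>70)
    b=(abs(L[...,0])<.12)&(abs(L[...,1])<.14)&(Z<.062); z0=np.median(L[...,2][b]); L[...,2]-=z0; print(n,'surf z0',z0)
    flat=(abs(L[...,2])<.004)&(abs(L[...,0])<.17)&(abs(L[...,1])<.2); q=L[flat]; 
    print('x ext',np.percentile(q[:,0],[.3,99.7]),'y ext',np.percentile(q[:,1],[.3,99.7]))
    s=(L[...,2]>.02)&(L[...,2]<.06)&~blue&(abs(L[...,1])<.16)&(L[...,0]<-.02)&(L[...,0]>-.12); s=L[s]
    s=s[s[:,2]>.03]
    f=lambda k:np.hypot(s[:,0]-k[0]-k[1]*s[:,1],s[:,2]-.025)-k[2]
    k=least_squares(f,[-.07,0,.0245],loss='soft_l1',f_scale=.001).x; print('spy x,slope,r',k,'y ext',np.percentile(s[:,1],[.5,99.5]))
    m=blue&(Z>.05)&(abs(L[...,1])<.16)&(L[...,0]>-.06)&(L[...,0]<.1)
    # mug stands square to the board
    q=L[m]; r=q[(q[:,2]>.064)&(q[:,2]<.072)]; 
    f=lambda k:np.hypot(r[:,0]-k[0],r[:,1]-k[1])-.032
    print('mug rim',len(r),least_squares(f,[-.01,-.05],loss='soft_l1',f_scale=.001).x,np.percentile(r[:,2],95))
    c=q[(q[:,0]>.04)]; print('handle',len(c),c.mean(0) if len(c) else '')
    y=(H>18)&(H<35)&(Sa>120)&(X>.5)&(X<.6)&(Y>.3)&(Y<.4)&(Z>.062); Q=W[y]
    A=np.c_[Q[:,1]-.348,Q[:,2]-.12,np.ones(len(Q))]; c=np.linalg.lstsq(A,Q[:,0],rcond=None)[0]; print('wedge face x = a(y-.348)+b(z-.12)+c',c,'top',Q[Q[:,2]>.118].mean(0))
    e=Q[Q[:,2]>.115]; print('rect',cv2.minAreaRect(e[:,:2].astype(np.float32)))
E
```

```text
slope axes [[ 0.9686 -0.2079  0.1361]
 [ 0.2059  0.9781  0.0289]
 [-0.1392  0.      0.9903]]
top surf z0 0.03689389962612261
x ext [-0.1529  0.1257] y ext [-0.1454  0.1724]
spy x,slope,r [-0.0725 -0.004   0.024 ] y ext [-0.0738  0.1273]
mug rim 98 [-0.0152 -0.0353] 0.07062228827374444
handle 2 [ 0.0416 -0.0362  0.0566]
wedge face x = a(y-.348)+b(z-.12)+c [-0.2332  0.2242  0.5695] top [0.5701 0.3505 0.1236]
rect ((0.5696074366569519, 0.35118260979652405), (0.007018557749688625, 0.04577358439564705), 11.353952407836914)
side surf z0 0.036365444824357246
x ext [-0.1543  0.1249] y ext [-0.1492  0.1697]
spy x,slope,r [-0.0709 -0.0274  0.0249] y ext [-0.0786  0.1214]
mug rim 100 [-0.0167 -0.0379] 0.06908965400091012
handle 2 [ 0.0417 -0.038   0.0271]
wedge face x = a(y-.348)+b(z-.12)+c [-0.2909  0.1978  0.5686] top [0.5698 0.3469 0.1227]
rect ((0.5694515705108643, 0.3492272198200226), (0.0064365314319729805, 0.04633168503642082), 11.847618103027344)
```

```bash
python3 - <<'E'
from h import *
go([.567,.3495,.19],tool([0,0,-1],[-.21,.977,0]))
E
```

```text
t 1.70 shift [-469.7  -27.7   41.3] rows 8 turn (array([-0.   , -0.   , -0.448]), 'rows', 3)
```

```bash
python3 -m creep '[[[-58,-3.5,5],[0,0,0]],[[-58,-3.5,5],[0,0,0]],[[-58,-3.5,5],[0,0,0]],[[-59,-3.5,5],[0,0,0]],[[-59,-3.5,5],[0,0,0]],[[-59,-3.5,5],[0,0,0]],[[-59,-3.5,5],[0,0,0]],[[-59,-3.5,6],[0,0,0]],[[0,0,0],[0,0,-0.15]],[[0,0,0],[0,0,-0.15]],[[0,0,0],[0,0,-0.148]],[[0,0,0],[0,0,0]]]' 85; python3 - <<'E'
from h import *
go([.567,.3495,.086],tool([0,0,-1],[-.21,.977,0]))
E
```

```text
clock: 3.2
eef_pos: [0.5663, 0.3493, 0.19]
tool_rot: [-0.105, 0.994, -0.0, -0.0]
ft_force: [-0.2, 0.0, 0.6]
grip_width: 0.0849
grasp_force: 0.0
t 3.20 shift [ -0.7   0.1 104. ] rows 2 turn (array([-0.   , -0.   , -0.001]), 'rows', 1)
```

```bash
python3 -m creep '[[[-0.7,0,52],[0,0,0]],[[0,0,52],[0,0,0]],[[0,0,0],[0,0,0]]]' 85; python3 -m creep '[[[0,0,0],[0,0,0]],[[0,0,0],[0,0,0]],[[0,0,0],[0,0,0]],[[0,0,0],[0,0,0]],[[0,0,0],[0,0,0]],[[0,0,0],[0,0,0]]]' 30;  python3 -m creep '[[[0,0,-25],[0,0,0]],[[0,0,-50],[0,0,0]],[[0,0,-50],[0,0,0]],[[0,0,0],[0,0,0]]]'; python3 - <<'E'
from h import *
# wedge pose in hand
for n in ('side','top'):
    p=cam(n); W=cloud(p); H,Sa,V=cv2.split(cv2.cvtColor(p['image'],cv2.COLOR_BGR2HSV)); X,Y,Z=np.moveaxis(W,-1,0)
    y=(H>18)&(H<35)&(Sa>110)&(X>.5)&(X<.64)&(Y>.28)&(Y<.42)&(Z>.075); Q=W[y]; print(n,len(Q),np.percentile(Q,[1,99],axis=0)); cv2.imwrite('pics/h_%s.png'%n,cv2.resize(p['image'][60:220,60:300],None,fx=3,fy=3))
go([.30,.28,.2])
E
```

```text
clock: 3.58
eef_pos: [0.5632, 0.3473, 0.081]
tool_rot: [-0.105, 0.994, -0.003, -0.005]
ft_force: [-0.0, -0.6, -0.3]
grip_width: 0.085
grasp_force: 0.0
clock: 4.32
eef_pos: [0.569, 0.3509, 0.0898]
tool_rot: [-0.106, 0.994, 0.002, 0.003]
ft_force: [1.1, 1.5, 5.7]
grip_width: 0.0438
grasp_force: 61.8
clock: 4.82
eef_pos: [0.5695, 0.351, 0.2181]
tool_rot: [-0.106, 0.994, 0.003, 0.005]
ft_force: [0.1, 0.2, -0.4]
grip_width: 0.0439
grasp_force: 61.3
side 547 [[0.5433 0.3226 0.1353]
 [0.5769 0.371  0.2526]]
top 455 [[0.5418 0.325  0.132 ]
 [0.5738 0.37   0.2331]]
t 4.92 shift [275.9 -11.8  11.8] rows 5 turn None
```

View pics/h_side.png

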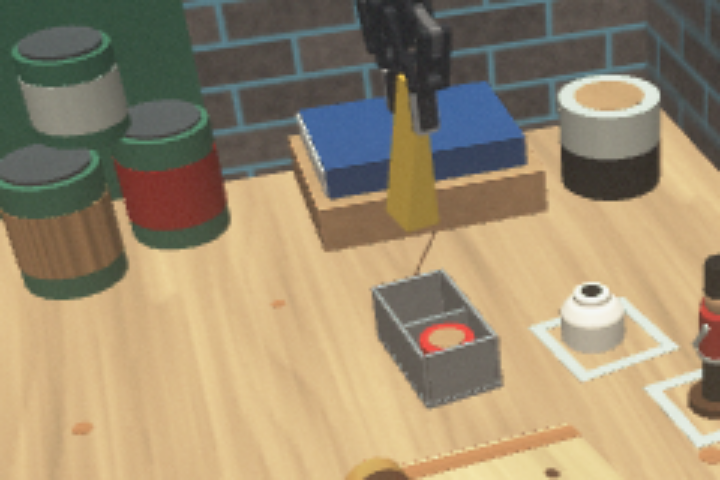

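The wedge hangs straight in the fingers (heel at crop (412,225)), clear of the caddy. I'll carry it back and turn it half round.

```bash
python3 -m creep '[[[40,0,0],[0,0,0]],[[50,0,0],[0,0,0]],[[50,0,0],[0,0,-0.1]],[[50,0,0],[0,0,-0.18]],[[30,0,0],[0,0,-0.18]],[[20,10,0],[0,0,-0.18]],[[0,0,0],[0,0,-0.18]],[[0,0,0],[0,0,-0.18]],[[0,0,0],[0,0,-0.18]],[[0,0,0],[0,0,-0.18]],[[0,0,0],[0,0,-0.18]],[[0,0,0],[0,0,-0.18]]]'; python3 -m creep '[[[0,0,0],[0,0,-0.18]],[[0,0,0],[0,0,-0.18]],[[0,0,0],[0,0,-0.18]],[[0,0,0],[0,0,-0.18]],[[0,0,0],[0,0,-0.18]],[[0,0,0],[0,0,-0.18]],[[0,0,0],[0,0,-0.18]],[[0,0,0],[0,0,0]]]'; python3 - <<'E'
from h import *
p,r,o=state(); print(r.as_matrix(),o['joint_pos'])
E
```

```text
clock: 6.42
eef_pos: [0.333, 0.2849, 0.2094]
tool_rot: [0.824, -0.566, -0.001, 0.002]
ft_force: [-0.1, -0.5, -1.3]
grip_width: 0.0438
grasp_force: 61.4
clock: 7.42
eef_pos: [0.3332, 0.285, 0.2097]
tool_rot: [1.0, 0.024, -0.001, 0.001]
ft_force: [0.0, -0.4, -1.3]
grip_width: 0.0444
grasp_force: 61.3
[[ 0.9988  0.0484 -0.0027]
 [ 0.0484 -0.9988 -0.0024]
 [-0.0028  0.0022 -1.    ]] [ 0.7076  0.1336 -0.1849  1.2559 -0.0001 -2.4824]
```

```bash
python3 -m creep '[[[0,0,0],[0,0.12,0]],[[0,0,0],[0,0.18,0]],[[0,0,0],[0,0.18,0]],[[0,0,0],[0,0.18,0]],[[0,0,0],[0,0.18,0]],[[0,0,0],[0,0.15,0]],[[0,0,0],[0,0.06,0]],[[0,0,0],[0,0,0]],[[0,0,0],[0,0,0]]]'; python3 - <<'E'
from h import *
p,r,o=state(); print(r.as_matrix(),o['joint_pos'])
for n in ('side','top'):
    q=cam(n); W=cloud(q); H,Sa,V=cv2.split(cv2.cvtColor(q['image'],cv2.COLOR_BGR2HSV)); X,Y,Z=np.moveaxis(W,-1,0)
    y=(H>18)&(H<35)&(Sa>110)&(X>.25)&(X<.5)&(Y>.22)&(Y<.36)&(Z>.1); Q=W[y]; print(n,len(Q),np.percentile(Q,[1,99],axis=0))
go([p[0],p[1],.065])
E
```

```text
clock: 8.55
eef_pos: [0.3343, 0.2861, 0.2114]
tool_rot: [0.865, 0.021, 0.501, -0.013]
ft_force: [-0.1, 0.5, -1.3]
grip_width: 0.044
grasp_force: 61.3
[[ 0.4979  0.0499  0.8658]
 [ 0.0237 -0.9988  0.0439]
 [ 0.8669 -0.0013 -0.4985]] [ 1.3143 -0.0787 -0.8964  0.2691 -0.9726 -2.1359]
side 748 [[0.305  0.2606 0.1728]
 [0.42   0.3092 0.2287]]
top 1548 [[0.3049 0.2641 0.1843]
 [0.4212 0.3105 0.2324]]
t 8.65 shift [-127.6    0.4   72.8] rows 3 turn None
```

```bash
python3 -m creep '[[[-42.5,0,24.3],[0,0,0]],[[-42.5,0,24.3],[0,0,0]],[[-42.5,0,24.2],[0,0,0]],[[0,0,0],[0,0,0]]]'; python3 -m creep '[[[-6,0,3.5],[0,0,0]],[[0,0,0],[0,0,0]]]'; python3 -m creep '[[[-3.5,0,2],[0,0,0]],[[0,0,0],[0,0,0]]]'
```

```text
clock: 9.15
eef_pos: [0.3334, 0.2824, 0.0588]
tool_rot: [0.866, 0.025, 0.499, -0.006]
ft_force: [-0.1, -1.3, -0.4]
grip_width: 0.0439
grasp_force: 61.3
clock: 9.4
eef_pos: [0.3347, 0.2877, 0.0606]
tool_rot: [0.864, 0.02, 0.502, -0.016]
ft_force: [-0.2, 1.2, -0.5]
grip_width: 0.0436
grasp_force: 61.3
clock: 9.65
eef_pos: [0.3341, 0.2875, 0.0554]
tool_rot: [0.865, 0.021, 0.502, -0.015]
ft_force: [0.3, 0.1, -1.7]
grip_width: 0.0437
grasp_force: 61.3
```

```bash
python3 -m creep '[[[-3.5,0,2],[0,0,0]],[[0,0,0],[0,0,0]],[[-2.5,0,1.5],[0,0,0]],[[0,0,0],[0,0,0]]]'; python3 -m creep '[[[-2.5,0,1.5],[0,0,0]],[[0,0,0],[0,0,0]],[[0,0,0],[0,0,0]]]'
```

```text
clock: 10.15
eef_pos: [0.3337, 0.2871, 0.0464]
tool_rot: [0.865, 0.022, 0.501, -0.012]
ft_force: [-0.3, -0.0, -0.5]
grip_width: 0.044
grasp_force: 61.3
clock: 10.52
eef_pos: [0.3339, 0.2875, 0.0442]
tool_rot: [0.865, 0.021, 0.501, -0.012]
ft_force: [0.0, -0.7, 1.6]
grip_width: 0.0435
grasp_force: 61.7
```

```bash
python3 -m creep '[[[0,0,0],[0,0,0]],[[0,0,0],[0,0,0]],[[0,0,0],[0,0,0]],[[0,0,0],[0,0,0]],[[0,0,0],[0,0,0]]]' 80; python3 - <<'E'
from h import *
q=cam('side'); W=cloud(q); H,Sa,V=cv2.split(cv2.cvtColor(q['image'],cv2.COLOR_BGR2HSV)); X,Y,Z=np.moveaxis(W,-1,0)
y=(H>18)&(H<35)&(Sa>150)&(X>.2)&(X<.5)&(Y>.2)&(Y<.38)&(Z>.006); Q=W[y]; print(len(Q),np.percentile(Q,[1,50,99],axis=0))
cv2.imwrite('pics/laid.png',cv2.resize(q['image'][60:260,0:240],None,fx=3,fy=3))
E
```

```text
clock: 11.15
eef_pos: [0.3337, 0.2875, 0.044]
tool_rot: [0.865, 0.021, 0.501, -0.012]
ft_force: [0.7, 0.7, 0.1]
grip_width: 0.0803
grasp_force: 0.0
560 [[0.2943 0.261  0.0062]
 [0.3611 0.2753 0.0171]
 [0.4034 0.3104 0.0308]]
```

View pics/laid.png

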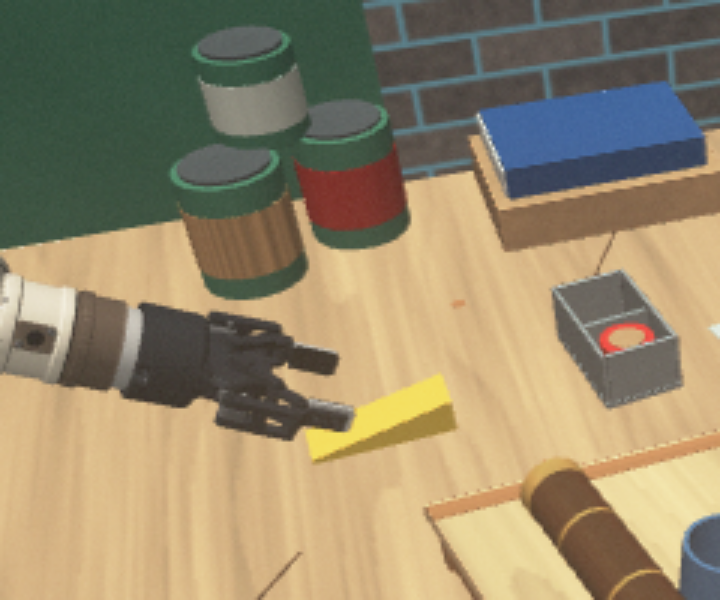

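The wedge lies flat on its sole, heel at crop (445,400), thin edge (310,450) toward the robot, released. I'll back off, come upright and turn half round.

```bash
python3 -m creep '[[[0,0,-50],[0,0,0]],[[0,0,-50],[0,0,0]],[[55,0,-32],[0,0,0]],[[0,0,0],[0,-0.18,0]],[[0,0,0],[0,-0.18,0]],[[0,0,0],[0,-0.18,0]],[[0,0,0],[0,-0.18,0]],[[0,0,0],[0,-0.18,0]],[[0,0,0],[0,-0.15,0.0]],[[0,0,0],[0,0,0.18]],[[0,0,0],[0,0,0.18]],[[0,0,0],[0,0,0.18]]]' 85; python3 -m creep '[[[0,0,0],[0,0,0.18]],[[0,0,0],[0,0,0.18]],[[0,0,0],[0,0,0.18]],[[0,0,0],[0,0,0.18]],[[0,0,0],[0,0,0.18]],[[0,0,0],[0,0,0.18]],[[0,0,0],[0,0,0.18]],[[0,0,0],[0,0,0.18]],[[0,0,0],[0,0,0.18]],[[0,0,0],[0,0,0.18]],[[0,0,0],[0,0,0.18]],[[0,0,0],[0,0,0.18]]]'; python3 - <<'E'
from h import *
for n in ('side','top'):
    q=cam(n); W=cloud(q); H,Sa,V=cv2.split(cv2.cvtColor(q['image'],cv2.COLOR_BGR2HSV)); X,Y,Z=np.moveaxis(W,-1,0)
    y=(H>18)&(H<35)&(Sa>150)&(X>.25)&(X<.5)&(Y>.2)&(Y<.38)&(Z>.004)&(Z<.035); Q=W[y]; print(n,len(Q),cv2.minAreaRect(Q[:,:2].astype(np.float32)),np.percentile(Q,[1,99],axis=0))
print(state()[1].as_matrix(),state()[2]['joint_pos'])
go([.38,.286,.1],tool([0,0,-1],[0,1,0]))
E
```

```text
clock: 12.7
eef_pos: [0.2744, 0.2864, 0.1347]
tool_rot: [0.969, -0.247, -0.004, 0.002]
ft_force: [0.8, 0.2, -0.1]
grip_width: 0.0848
grasp_force: 0.0
clock: 14.2
eef_pos: [0.2742, 0.2865, 0.1348]
tool_rot: [-0.239, 0.971, 0.0, -0.005]
ft_force: [0.6, -0.3, -0.0]
grip_width: 0.0849
grasp_force: 0.0
side 663 ((0.3465037941932678, 0.28638756275177), (0.11729561537504196, 0.05201760306954384), 0.4193495512008667) [[0.2899 0.261  0.0045]
 [0.4037 0.3089 0.0304]]
top 900 ((0.34614747762680054, 0.2877222001552582), (0.1179099977016449, 0.044720642268657684), 2.746365547180176) [[0.2892 0.2658 0.0046]
 [0.4038 0.3096 0.0316]]
[[-0.883  -0.4693 -0.0096]
 [-0.4693  0.883  -0.0022]
 [ 0.0095  0.0026 -1.    ]] [ 0.8033  0.1183 -0.4114  1.0494  0.0054  0.3147]
t 14.30 shift [-93.4 -50.3  33.8] rows 2 turn (array([ 0.   , -0.01 ,  0.489]), 'rows', 3)
```

```bash
python3 -m creep '[[[-48,-25,15],[0,0,0.15]],[[-52,-12,17],[0,0,0.15]],[[0,0,0],[0,0,0.145]],[[0,0,0],[0,0,0]]]' 85;  python3 - <<'E'
from h import *
go([.385,.289,.005],tool([0,0,-1],[-.044,.999,0]))
E
```

```text
clock: 14.8
eef_pos: [0.3812, 0.2927, 0.1012]
tool_rot: [-0.023, 1.0, -0.001, -0.006]
ft_force: [-0.1, 0.2, -0.4]
grip_width: 0.0847
grasp_force: 0.0
t 14.80 shift [-4.7 -3.6 96.1] rows 2 turn (array([-0.002, -0.011,  0.003]), 'rows', 1)
```

```bash
python3 -m creep '[[[-5,-3.5,45],[0,-0.01,0]],[[0,0,35],[0,0,0]],[[0,0,0],[0,0,0]]]' 75;  python3 - <<'E'
from h import *
go([.385,.289,.005],tool([0,0,-1],[-.044,.999,0]))
E
```

```text
clock: 15.18
eef_pos: [0.3833, 0.2882, 0.0203]
tool_rot: [-0.024, 1.0, -0.002, -0.002]
ft_force: [0.0, -0.2, -0.0]
grip_width: 0.0749
grasp_force: 0.0
t 15.18 shift [-1.8  0.8 15.3] rows 1 turn (array([-0.005, -0.004,  0.003]), 'rows', 1)
```

```bash
python3 -m creep '[[[-1.8,0,15.5],[0,0,0]],[[0,0,0],[0,0,0]],[[0,0,0],[0,0,0]]]' 65; python3 -m creep '[[[0,0,0],[0,0,0]],[[0,0,0],[0,0,0]],[[0,0,0],[0,0,0]],[[0,0,0],[0,0,0]]]' 30; python3 -m creep '[[[0,0,-40],[0,0,0]],[[0,0,-60],[0,0,0]],[[0,0,-60],[0,0,0]],[[0,0,0],[0,0,0]],[[0,0,0],[0,0,0]]]'; python3 - <<'E'
from h import *
p,r,o=state()
for n in ('side','top'):
    q=cam(n,'held_%s.png'%n); W=cloud(q); H,Sa,V=cv2.split(cv2.cvtColor(q['image'],cv2.COLOR_BGR2HSV)); X,Y,Z=np.moveaxis(W,-1,0)
    y=(H>18)&(H<35)&(Sa>130)&(X>.25)&(X<.5)&(Y>.2)&(Y<.38)&(Z>.1); Q=r.inv().apply(W[y]-p); print(n,len(Q),np.percentile(Q,[1,99],axis=0))
    f=Q[(Q[:,0]>.02)]; A=np.c_[f[:,:2],np.ones(len(f))]; print(np.linalg.lstsq(A,f[:,2],rcond=None)[0])
E
```

```text
clock: 15.55
eef_pos: [0.3884, 0.2904, 0.0074]
tool_rot: [-0.022, 1.0, -0.0, 0.001]
ft_force: [0.7, 0.3, -0.2]
grip_width: 0.0649
grasp_force: 0.0
clock: 16.05
eef_pos: [0.3887, 0.2905, 0.0076]
tool_rot: [-0.022, 1.0, 0.0, 0.001]
ft_force: [-0.9, -1.0, 5.9]
grip_width: 0.0437
grasp_force: 62.5
clock: 16.68
eef_pos: [0.3874, 0.2898, 0.1661]
tool_rot: [-0.022, 1.0, -0.001, 0.0]
ft_force: [0.1, -0.2, -2.3]
grip_width: 0.0435
grasp_force: 61.8
side 664 [[-0.0163 -0.0278 -0.0226]
 [ 0.1008  0.0217  0.0068]]
[ 0.1692 -0.1428 -0.0148]
top 938 [[-0.0165 -0.0237 -0.0636]
 [ 0.1012  0.0212  0.0062]]
[ 0.2054 -0.049  -0.0174]
```

```bash
cat >> h.py <<'E'
B=(Ro.from_euler('z',np.radians(12))*Ro.from_euler('y',np.radians(8)))
O=np.array([.5456,-.03,0.])+B.apply([0,0,.0367])
RT=Ro.from_matrix(B.as_matrix()@np.diag([-1,1,-1]))
TIP=np.array([.1025,-.001,.0076])
def tcp_for_tip(L): return O+B.apply(L)-RT.apply(TIP)
def tip_now():
    p,r,o=state(); return B.inv().apply(p+r.apply(TIP)-O), (B.inv()*r).as_matrix()
E
python3 - <<'E'
from h import *
print(tip_now())
t=tcp_for_tip([-.030,.040,.06]); print(t)
p,r,o=state(); print((r.inv()*RT).as_rotvec(), RT.inv().apply(t-p)*1000)
E
```

```text
(array([-0.2106,  0.3612,  0.0926]), array([[-0.977 ,  0.1643,  0.136 ],
       [ 0.1655,  0.9862, -0.0028],
       [-0.1346,  0.0197, -0.9907]]))
[0.6215 0.028  0.0932]
[ 0.0085  0.1363 -0.1662] [-183.7778 -304.2916   46.37  ]
```

```bash
python3 -m creep '[[[0,0,0],[0.004,0.068,-0.083]],[[0,0,0],[0.004,0.068,-0.083]],[[-30.6,-50.7,0],[0,0,0]],[[-30.6,-50.7,0],[0,0,0]],[[-30.6,-50.7,0],[0,0,0]],[[-30.6,-50.7,0],[0,0,0]],[[-30.6,-50.7,0],[0,0,0]],[[-30.6,-50.7,0],[0,0,0]],[[0,0,0],[0,0,0]],[[0,0,0],[0,0,0]]]'; python3 - <<'E'
from h import *
print(tip_now())
q=cam('top'); cv2.imwrite('pics/pre.png',cv2.resize(q['image'][120:340,200:400],None,fx=2.7,fy=2.7))
p,r,o=state(); W=cloud(q); H,Sa,V=cv2.split(cv2.cvtColor(q['image'],cv2.COLOR_BGR2HSV)); X,Y,Z=np.moveaxis(W,-1,0)
L=B.inv().apply(W.reshape(-1,3)-O).reshape(W.shape)
y=(H>18)&(H<35)&(Sa>130)&(L[...,2]>.06)&(abs(L[...,1]-.04)<.06); Q=L[y]; print(len(Q),np.percentile(Q,[1,99],axis=0))
f=Q; A=np.c_[f[:,:2],np.ones(len(f))]; print(np.linalg.lstsq(A,f[:,2],rcond=None)[0])
E
```

```text
clock: 18.02
eef_pos: [0.6276, 0.0303, 0.1387]
tool_rot: [-0.104, 0.992, -0.006, -0.07]
ft_force: [0.6, -0.4, -2.0]
grip_width: 0.0433
grasp_force: 61.9
(array([-0.03 ,  0.041,  0.106]), array([[-1.    ,  0.0005, -0.0007],
       [ 0.0005,  1.    ,  0.0035],
       [ 0.0007,  0.0035, -1.    ]]))Traceback (most recent call last):
  File "<stdin>", line 6, in <module>
    return _quantile_unchecked(
        a, q, axis, out, overwrite_input, method, keepdims, weights)
    return _ureduce(a,
                    func=_quantile_ureduce_func,
    ...<5 lines>...
                    overwrite_input=overwrite_input,
                    method=method)
    r = func(a, **kwargs)
    result = _quantile(arr,
                       quantiles=q,
    ...<2 lines>...
                       out=out,
                       weights=wgt)
    slices_having_nans = np.isnan(arr[-1, ...])
                                  ~~~^^^^^^^^^
IndexError: index -1 is out of bounds for axis 0 with size 0
```

View pics/pre.png

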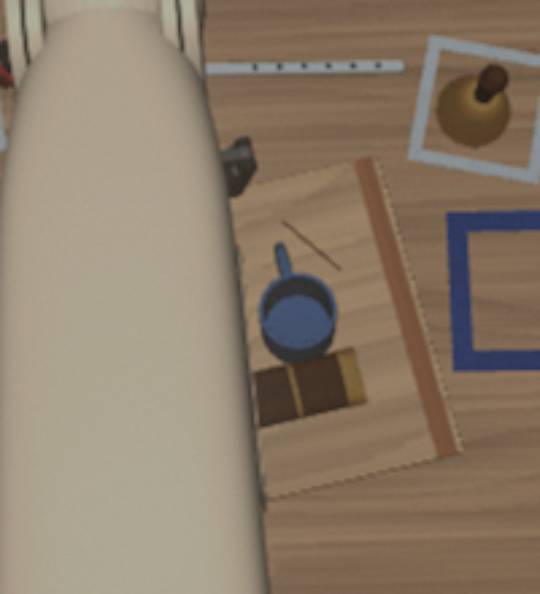

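The top view is blocked by the arm; the mug at (298,315) and barrel are undisturbed, with the gripper just left of the mug at (240,165). I'll lower it and check with the side camera.

```bash
python3 -m creep '[[[0,0,40],[0,0,0]],[[0,-1,45],[0.0035,0,0]],[[0,0,0],[0,0,0]],[[0,0,0],[0,0,0]]]'; python3 - <<'E'
from h import *
print(tip_now()[0])
q=cam('side'); cv2.imwrite('pics/low.png',cv2.resize(q['image'][170:340,130:350],None,fx=3.5,fy=3.5))
W=cloud(q); H,Sa,V=cv2.split(cv2.cvtColor(q['image'],cv2.COLOR_BGR2HSV))
L=B.inv().apply(W.reshape(-1,3)-O).reshape(W.shape)
y=(H>18)&(H<35)&(Sa>110)&(L[...,2]>.015)&(L[...,2]<.08)&(abs(L[...,1]-.04)<.05)&(L[...,0]>-.045)&(L[...,0]<.13); Q=L[y]; print(len(Q))
if len(Q): print(np.percentile(Q,[1,50,99],axis=0))
E
```

```text
clock: 18.58
eef_pos: [0.6185, 0.0283, 0.0587]
tool_rot: [-0.105, 0.992, -0.008, -0.066]
ft_force: [0.3, -0.1, -1.8]
grip_width: 0.0435
grasp_force: 61.8
[-0.028   0.0407  0.0248]
762
[[-0.0279  0.0165  0.0264]
 [ 0.0342  0.0405  0.0407]
 [ 0.0864  0.0631  0.0551]]
```

View pics/low.png

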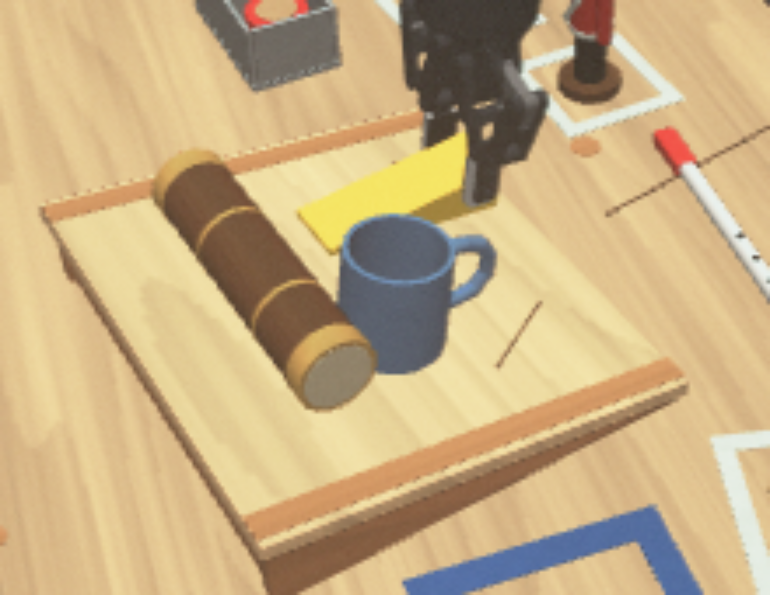

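The wedge hovers level just downslope of the barrel (tip at (320,232)), beside the mug. Lowering until it touches.

```bash
python3 -m creep '[[[0,0,10],[0,0,0]],[[0,0,9],[0,0,0]],[[0,0,0],[0,0,0]]]'; python3 -m creep '[[[0,0,2],[0,0,0]],[[0,0,0],[0,0,0]]]';python3 -m creep '[[[0,0,1.5],[0,0,0]],[[0,0,0],[0,0,0]]]'; python3 -c "
from h import *
print(tip_now())"
```

```text
clock: 19.0
eef_pos: [0.6144, 0.0265, 0.0371]
tool_rot: [-0.104, 0.992, -0.008, -0.068]
ft_force: [-0.5, -0.3, -1.2]
grip_width: 0.0435
grasp_force: 61.9
clock: 19.25
eef_pos: [0.6151, 0.0265, 0.036]
tool_rot: [-0.104, 0.992, -0.008, -0.067]
ft_force: [0.3, 0.1, -1.3]
grip_width: 0.0437
grasp_force: 61.9
clock: 19.5
eef_pos: [0.6148, 0.0265, 0.0346]
tool_rot: [-0.104, 0.992, -0.008, -0.067]
ft_force: [0.6, 0.4, -0.6]
grip_width: 0.0436
grasp_force: 61.9
(array([-0.0286,  0.0399,  0.0006]), array([[-1.    , -0.0001,  0.0039],
       [-0.0001,  1.    , -0.0013],
       [-0.0039, -0.0013, -1.    ]]))
```

```bash
python3 -m creep '[[[8,0,0.3],[0,0,0]],[[8,0,0],[0,0,0]],[[8,0,0],[0,0,0]],[[0,0,0],[0,0,0]]]'; python3 -m creep '[[[3,0,0.3],[0,0,0]],[[0,0,0],[0,0,0]]]';python3 -m creep '[[[2,0,0],[0,0,0]],[[0,0,0],[0,0,0]]]'; python3 -c "
from h import *
print(tip_now())
q=cam('side'); W=cloud(q); H,Sa,V=cv2.split(cv2.cvtColor(q['image'],cv2.COLOR_BGR2HSV))
L=B.inv().apply(W.reshape(-1,3)-O).reshape(W.shape)
y=(H>18)&(H<35)&(Sa>120)&(L[...,2]>.005)&(L[...,2]<.04)&(abs(L[...,1]-.04)<.024)&(L[...,0]>-.1)&(L[...,0]<.13); Q=L[y]; print(len(Q),np.percentile(Q,[1,99],axis=0))
A=np.c_[Q[:,:1],np.ones(len(Q))]; print(np.linalg.lstsq(A,Q[:,2],rcond=None)[0])
cv2.imwrite('pics/ins.png',cv2.resize(q['image'][170:340,130:350],None,fx=3.5,fy=3.5))
"
```

```text
clock: 20.0
eef_pos: [0.5908, 0.0214, 0.0379]
tool_rot: [-0.104, 0.992, -0.008, -0.067]
ft_force: [1.0, 0.2, -0.4]
grip_width: 0.0437
grasp_force: 61.8
clock: 20.25
eef_pos: [0.5885, 0.0209, 0.0377]
tool_rot: [-0.104, 0.992, -0.008, -0.067]
ft_force: [0.2, -0.0, -1.3]
grip_width: 0.0434
grasp_force: 61.9
clock: 20.5
eef_pos: [0.5866, 0.0205, 0.0378]
tool_rot: [-0.104, 0.992, -0.008, -0.067]
ft_force: [-0.5, -1.3, -0.3]
grip_width: 0.0439
grasp_force: 61.9
(array([-0.0576,  0.0399, -0.0002]), array([[-1.    , -0.0001,  0.0038],
       [-0.0001,  1.    , -0.0014],
       [-0.0038, -0.0014, -1.    ]]))
355 [[-0.0358  0.0171  0.0058]
 [ 0.0567  0.0629  0.0296]]
[0.2234 0.0167]
```

View pics/ins.png

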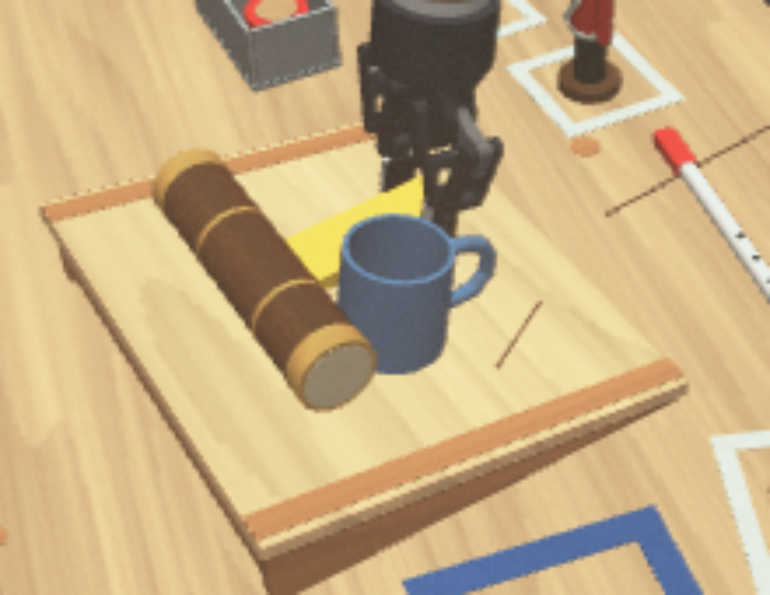

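The thin edge is going under the barrel (about (300,245)) and nothing else has moved. Last small push and release.

```bash
python3 -m creep '[[[1.5,0,0.2],[0,0,0]],[[0,0,0],[0,0,0]]]';python3 -m creep '[[[1.5,0,0.3],[0,0,0]],[[0,0,0],[0,0,0]],[[0,0,0],[0,0,0]]]'; python3 -c "
from h import *
print(tip_now()[0])";  python3 -m creep '[[[0,0,0],[0,0,0]],[[0,0,0],[0,0,0]],[[0,0,0],[0,0,0]],[[0,0,0],[0,0,0]]]' 60; python3 -c "
from h import *
q=cam('side'); W=cloud(q); H,Sa,V=cv2.split(cv2.cvtColor(q['image'],cv2.COLOR_BGR2HSV))
L=B.inv().apply(W.reshape(-1,3)-O).reshape(W.shape)
y=(H>18)&(H<35)&(Sa>120)&(L[...,2]>.005)&(L[...,2]<.04)&(abs(L[...,1]-.04)<.024)&(L[...,0]>-.1)&(L[...,0]<.13); Q=L[y]; print(len(Q),np.percentile(Q,[1,99],axis=0))
A=np.c_[Q[:,:1],np.ones(len(Q))]; print(np.linalg.lstsq(A,Q[:,2],rcond=None)[0])
"
```

```text
clock: 20.8
eef_pos: [0.5851, 0.0202, 0.0379]
tool_rot: [-0.104, 0.992, -0.008, -0.067]
ft_force: [-0.6, -0.2, -1.4]
grip_width: 0.0436
grasp_force: 61.9
clock: 21.18
eef_pos: [0.5837, 0.0199, 0.0379]
tool_rot: [-0.104, 0.992, -0.008, -0.067]
ft_force: [0.3, 0.6, -1.2]
grip_width: 0.0435
grasp_force: 61.9
[-0.0605  0.0399 -0.0006]
clock: 21.68
eef_pos: [0.5837, 0.0199, 0.0379]
tool_rot: [-0.104, 0.992, -0.008, -0.067]
ft_force: [-0.2, -0.1, 0.3]
grip_width: 0.0599
grasp_force: 0.0
357 [[-0.0362  0.0172  0.0069]
 [ 0.0561  0.0634  0.0296]]
[0.2166 0.0165]
```

Wedge is released and flat. I'll lift off and head above the mug.

```bash
python3 -m creep '[[[0,0,-30],[0,0,0]],[[0,0,-50],[0,0,0]],[[0,0,-50],[0,0,0]],[[0,0,0],[0,0,0]]]' 85; python3 - <<'E'
from h import *
for n in ['side']:
    q=cam(n); W=cloud(q); H,Sa,V=cv2.split(cv2.cvtColor(q['image'],cv2.COLOR_BGR2HSV))
    L=B.inv().apply(W.reshape(-1,3)-O).reshape(W.shape)
    y=(H>18)&(H<35)&(Sa>120)&(L[...,2]>.005)&(L[...,2]<.04)&(abs(L[...,1]-.04)<.03)&(L[...,0]>-.1)&(L[...,0]<.13); Q=L[y]; print(len(Q),np.percentile(Q,[1,99],axis=0))
    b=(H>95)&(H<130)&(Sa>70)&(L[...,2]>.064)&(L[...,2]<.074)&(abs(L[...,0]+.016)<.05)&(abs(L[...,1]+.036)<.05); r=L[b]
    from scipy.optimize import least_squares
    print('mug',len(r),least_squares(lambda k:np.hypot(r[:,0]-k[0],r[:,1]-k[1])-.032,[-.016,-.036],loss='soft_l1',f_scale=.001).x)
    s=L[(L[...,2]>.03)&(L[...,2]<.06)&(abs(L[...,1])<.16)&(L[...,0]<-.04)&(L[...,0]>-.12)]
    print('spy',least_squares(lambda k:np.hypot(s[:,0]-k[0]-k[1]*s[:,1],s[:,2]-.025)-k[2],[-.07,0,.0245],loss='soft_l1',f_scale=.001).x)
t=O+B.apply([-.016,-.0365,.12]); p,r,o=state(); print((r.inv()*RT).as_rotvec(), RT.inv().apply(t-p)*1000)
E
```

```text
clock: 22.22
eef_pos: [0.6042, 0.024, 0.1718]
tool_rot: [-0.104, 0.993, -0.008, -0.062]
ft_force: [-0.5, -0.4, -0.7]
grip_width: 0.0845
grasp_force: 0.0
420 [[-0.0358  0.016   0.0074]
 [ 0.059   0.0625  0.0302]]
mug 91 [-0.0162 -0.0378]
spy [-0.073  -0.0067  0.0238]
[-0.0022  0.0094 -0.    ] [ 58.7124 -77.3568  19.933 ]
```

```bash
python3 -m creep '[[[29,-39,0],[0,0.005,0]],[[29.5,-39,10],[0,0,0]],[[0,0,10],[0,0,0]],[[0,0,0],[0,0,0]]]' 85; python3 - <<'E'
from h import *
t=O+B.apply([-.016,-.037,.04]); p,r,o=state(); print((r.inv()*RT).as_rotvec(), r.inv().apply(t-p)*1000)
E
```

```text
clock: 22.78
eef_pos: [0.5562, -0.0651, 0.153]
tool_rot: [-0.104, 0.992, -0.007, -0.072]
ft_force: [0.8, 0.5, 0.5]
grip_width: 0.0847
grasp_force: 0.0
[ 0.0004 -0.0048 -0.0003] [-2.5833 -0.5379 75.1992]
```

```bash
python3 -m creep '[[[-2.5,-0.5,25],[0,0,0]],[[0,0,25],[0,0,0]],[[0,0,25],[0,0,0]],[[0,0,0],[0,0,0]]]'; python3 -c "
from h import *
p,r,o=state(); print(B.inv().apply(p-O))"; python3 -m creep '[[[0,0,0],[0,0,0]],[[0,0,0],[0,0,0]],[[0,0,0],[0,0,0]],[[0,0,0],[0,0,0]]]' 50
```

```text
clock: 23.28
eef_pos: [0.5482, -0.066, 0.078]
tool_rot: [-0.105, 0.992, -0.007, -0.073]
ft_force: [-0.1, -0.6, 0.4]
grip_width: 0.0849
grasp_force: 0.0
[-0.0158 -0.0358  0.0399]
clock: 23.78
eef_pos: [0.5517, -0.0671, 0.0818]
tool_rot: [-0.104, 0.992, -0.008, -0.068]
ft_force: [3.0, 2.3, 4.4]
grip_width: 0.0628
grasp_force: 66.7
```

```bash
python3 -m creep '[[[-3,0,-1],[0,0,0]],[[-4,0,-5],[0,0,0]],[[-4,0,-12],[0,0,0]],[[0,0,-30],[0,0,0]],[[0,0,-50],[0,0,0]],[[0,0,0],[0,0,0]],[[0,0,0],[0,0,0]]]'; python3 - <<'E'
from h import *
from scipy.optimize import least_squares
p,r,o=state()
q=cam('side','lift.png'); W=cloud(q); H,Sa,V=cv2.split(cv2.cvtColor(q['image'],cv2.COLOR_BGR2HSV))
L=B.inv().apply(W.reshape(-1,3)-O).reshape(W.shape)
y=(H>18)&(H<35)&(Sa>120)&(L[...,2]>.005)&(L[...,2]<.04)&(abs(L[...,1]-.04)<.03)&(L[...,0]>-.1)&(L[...,0]<.13); Q=L[y]; print(len(Q),np.percentile(Q,[1,99],axis=0))
s=L[(L[...,2]>.03)&(L[...,2]<.06)&(abs(L[...,1])<.16)&(L[...,0]<-.04)&(L[...,0]>-.12)]
print('spy',least_squares(lambda k:np.hypot(s[:,0]-k[0]-k[1]*s[:,1],s[:,2]-.025)-k[2],[-.07,0,.0245],loss='soft_l1',f_scale=.001).x)
T=r.inv().apply(W.reshape(-1,3)-p).reshape(W.shape)
b=(H>95)&(H<130)&(Sa>60)&(abs(T[...,0])<.08)&(abs(T[...,1])<.045)&(T[...,2]>-.05)&(T[...,2]<.07); m=T[b]; print('mug in tool',len(m),np.percentile(m,[1,99],axis=0))
R2=tool([0,0,-1],[-.208,.978,0]); print((r.inv()*R2).as_rotvec())
print(R2.inv().apply(np.array([.5757,-.2846,.16])-p)*1000)
E
```

```text
clock: 24.65
eef_pos: [0.5739, -0.0622, 0.1755]
tool_rot: [-0.104, 0.992, -0.008, -0.07]
ft_force: [-1.3, -0.2, -1.8]
grip_width: 0.063
grasp_force: 66.3
481 [[-0.0345  0.0151  0.0058]
 [ 0.0528  0.0609  0.0224]]
spy [-0.0721  0.001   0.0235]
mug in tool 165 [[-0.0574 -0.0325 -0.0248]
 [ 0.0348  0.0298  0.0268]]
[-0.0013 -0.1412  0.0001]
[  44.4785 -217.9088   15.4931]
```

View pics/lift.png

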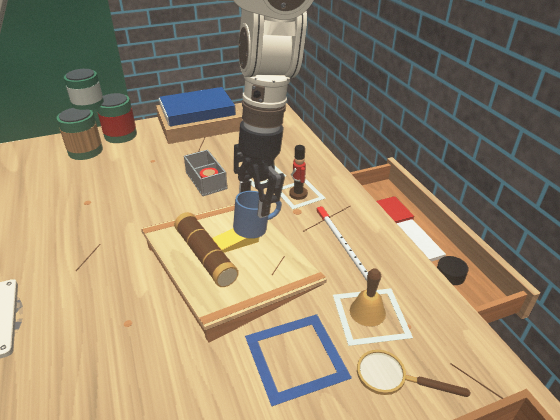

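Side view: mug held at (250,215), spyglass resting against the wedge and unmoved. Carrying the mug to the square.

```bash
python3 -m creep '[[[0,0,0],[0,-0.07,0]],[[0,0,0],[0,-0.071,0]],[[10.5,-54.5,0],[0,0,0]],[[10.5,-54.5,0],[0,0,0]],[[10.5,-54.5,0],[0,0,0]],[[10.5,-54.5,0],[0,0,0]],[[0,0,30],[0,0,0]],[[0,0,30],[0,0,0]],[[0,0,30],[0,0,0]],[[0,0,0],[0,0,0]],[[0,0,0],[0,0,0]]]'; python3 - <<'E'
from h import *
p,r,o=state(); R2=tool([0,0,-1],[-.208,.978,0]); print((r.inv()*R2).as_rotvec())
for n in ('side','top'):
    q=cam(n,'sq_%s.png'%n); W=cloud(q); H,Sa,V=cv2.split(cv2.cvtColor(q['image'],cv2.COLOR_BGR2HSV)); X,Y,Z=np.moveaxis(W,-1,0)
    b=(H>95)&(H<130)&(Sa>60)&(Z>.02)&(Z<.14)&(abs(X-.575)<.12)&(abs(Y+.285)<.05); m=W[b]; print(n,len(m))
    if len(m): print(np.percentile(m,[1,99],axis=0))
E
```

```text
clock: 26.08
eef_pos: [0.5782, -0.2842, 0.0862]
tool_rot: [-0.105, 0.995, -0.0, -0.0]
ft_force: [-0.7, -0.0, -1.7]
grip_width: 0.0628
grasp_force: 66.7
[-0.0009 -0.0003  0.0002]
side 863
[[ 0.545  -0.3195  0.0451]
 [ 0.5984 -0.2556  0.1108]]
top 218
[[ 0.5455 -0.3085  0.0452]
 [ 0.6376 -0.2582  0.1138]]
```

View pics/sq_side.png

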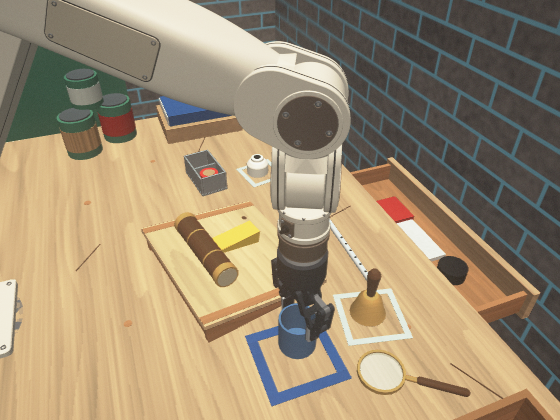

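Mug upright over the blue square at (297,335); wedge holds the spyglass. Lowering.

```bash
python3 -m creep '[[[0,0,20],[0,0,0]],[[0,0,17],[0,0,0]],[[0,0,0],[0,0,0]]]'; python3 -m creep '[[[0,0,2.5],[0,0,0]],[[0,0,0],[0,0,0]]]'; python3 -m creep '[[[0,0,2],[0,0,0]],[[0,0,0],[0,0,0]],[[0,0,0],[0,0,0]]]'
```

```text
clock: 26.55
eef_pos: [0.5772, -0.2837, 0.0478]
tool_rot: [-0.105, 0.995, 0.0, -0.001]
ft_force: [-1.0, -0.4, -2.5]
grip_width: 0.0631
grasp_force: 66.8
clock: 26.8
eef_pos: [0.5788, -0.2845, 0.0473]
tool_rot: [-0.105, 0.995, -0.001, 0.001]
ft_force: [0.1, 0.4, -2.3]
grip_width: 0.0626
grasp_force: 66.8
clock: 27.18
eef_pos: [0.5787, -0.2845, 0.0449]
tool_rot: [-0.105, 0.995, -0.001, 0.001]
ft_force: [0.4, -0.2, -1.3]
grip_width: 0.063
grasp_force: 66.8
```

```bash
python3 -m creep '[[[0,0,1.2],[0,0,0]],[[0,0,0],[0,0,0]],[[0,0,0],[0,0,0]]]'; python3 -m creep '[[[0,0,1],[0,0,0]],[[0,0,0],[0,0,0]],[[0,0,0],[0,0,0]]]'
```

```text
clock: 27.55
eef_pos: [0.5787, -0.2845, 0.0449]
tool_rot: [-0.105, 0.995, -0.001, 0.001]
ft_force: [-1.0, 0.1, 4.5]
grip_width: 0.0631
grasp_force: 67.7
clock: 27.92
eef_pos: [0.5787, -0.2845, 0.0449]
tool_rot: [-0.105, 0.995, -0.001, 0.001]
ft_force: [-3.2, 1.0, 9.7]
grip_width: 0.063
grasp_force: 68.3
```

Firmly down. Release, retreat upward, check.

```bash
python3 -m creep '[[[0,0,-1.5],[0,0,0]],[[0,0,0],[0,0,0]],[[0,0,0],[0,0,0]],[[0,0,0],[0,0,0]]]' 85; python3 -m creep '[[[0,0,-20],[0,0,0]],[[0,0,-50],[0,0,0]],[[0,0,-60],[0,0,0]],[[0,0,-60],[0,0,0]],[[0,0,0],[0,0,0]],[[0,0,0],[0,0,0]]]'; python3 - <<'E'
from h import *
from scipy.optimize import least_squares
q=cam('side','end.png'); W=cloud(q); H,Sa,V=cv2.split(cv2.cvtColor(q['image'],cv2.COLOR_BGR2HSV)); X,Y,Z=np.moveaxis(W,-1,0)
L=B.inv().apply(W.reshape(-1,3)-O).reshape(W.shape)
b=(H>95)&(H<130)&(Sa>60)&(Z>.06)&(Z<.08)&(abs(X-.575)<.045)&(abs(Y+.285)<.045); r=W[b]
print('mug',least_squares(lambda k:np.hypot(r[:,0]-k[0],r[:,1]-k[1])-.032,[.576,-.285],loss='soft_l1',f_scale=.001).x, np.percentile(r[:,2],95))
y=(H>18)&(H<35)&(Sa>120)&(L[...,2]>.005)&(L[...,2]<.04)&(abs(L[...,1]-.04)<.024)&(L[...,0]>-.1)&(L[...,0]<.13); Q=L[y]; print(np.percentile(Q,[1,99],axis=0))
A=np.c_[Q[:,:1],np.ones(len(Q))]; print(np.linalg.lstsq(A,Q[:,2],rcond=None)[0])
s=L[(L[...,2]>.03)&(L[...,2]<.06)&(abs(L[...,1])<.16)&(L[...,0]<-.04)&(L[...,0]>-.12)]
print('spy',least_squares(lambda k:np.hypot(s[:,0]-k[0]-k[1]*s[:,1],s[:,2]-.025)-k[2],[-.07,0,.0245],loss='soft_l1',f_scale=.001).x)
E
```

```text
clock: 28.42
eef_pos: [0.5783, -0.2843, 0.0436]
tool_rot: [-0.105, 0.995, -0.0, 0.0]
ft_force: [-0.8, 0.2, 0.0]
grip_width: 0.0851
grasp_force: 0.0
clock: 29.18
eef_pos: [0.5782, -0.2841, 0.2336]
tool_rot: [-0.105, 0.995, -0.001, 0.0]
ft_force: [0.8, 0.3, -0.6]
grip_width: 0.0848
grasp_force: 0.0
mug [ 0.5766 -0.2865] 0.06991953029519465
[[-0.0336  0.0161  0.0062]
 [ 0.0582  0.0617  0.0301]]
[0.1765 0.0156]
spy [-0.0722  0.0026  0.0234]
```

View pics/end.png

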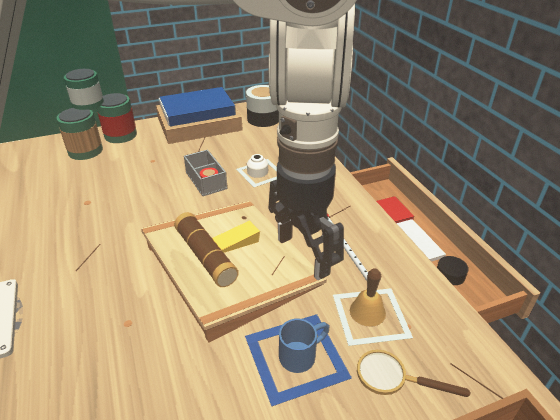

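The mug stands in the square at (298,345), the wedge at (238,237) chocks the spyglass, and everything else is untouched.

```bash
python3 -c "
from h import *
print(workorder.job_done())"
```

```text
the job is handed in; nothing more can be done
None
```

The job is handed in; no verdict came back, but my last measurements put the mug within about 3 mm of the blue square's centre and the spyglass within about 1 mm of its start, resting on the wedge.

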